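Torque down the cap of a pressure vessel with a break-over wrench

ROBOT

A 6-joint arm with a two-finger parallel gripper is mounted at the origin on a cart in front of the work surface, level with it; the furniture and walls round the work are solid. World frame = base frame: x ahead of the robot, y to its left, z up, the work surface at z = 0. Lengths are in m, angles in degrees, forces in N, time in s.
With the tool pointing down it reaches from about 0.25 to 0.725 m from the base axis. Payload 9.7 kg.
Tool frame: the origin (TCP) lies at the very end of the fingers, on their centre line; the grasp point (between the pads) lies 19 mm behind it; z points along the fingers, y is the direction in which the jaws open and shut (so a half turn about z gives the same grasp; the last joint's range is limited). The gripper opens to 85 mm and grips with 20 to 120 N. Pads are 22 mm wide; open, the fingers measure 114 mm over their backs; the gripper's body (76 mm by 85 mm) begins 54 mm behind the grasp point. The pads swing forward as they close: fully open they stand 13 mm farther back than shut.
Start: joints at [73.109, 4.979, 10.078, 95.1, 0, 90], TCP at [0.16, 0.526, 0.231] pointing down, gripper open.
Joint ranges: [-179.16, 179.16], [-48.56, 103.87], [-65.8, 70.77], [-126.05, 130.52], [-82.76, 87.17], [-180, 180]. Speed limits (degrees/s): [127.2, 127.2, 147.25, 180, 180, 180].

INTERFACE

Orientations are given as [roll, pitch, yaw] about the fixed x, y, z axes, in that order (R = Rz(yaw) Ry(pitch) Rx(roll)).
In Python, from workcell import bot gives the robot as it stands.
- The arm moves only by the shell command python3 -m pendant 'ROWS' [FORCE]. ROWS is JSON, a list that holds one entry, the list of rows, each a list of 7 numbers: the shift along the tool's x, y, z in cm, then the turn, a rotation vector about the tool's x, y, z in rad, then the opening in per cent of the stroke, from 0 (shut) to 100 (fully open). In form: [[[dx, dy, dz, ax, ay, az, gripper], ...]]. A call has 1 to 5 rows; each row shifts and turns the pose as measured when the row begins, along the tool's axes as they then stand; what a row does not reach is not made up. A row lasts 1/12 s, in which the tool goes at most 41.7 mm and 7.16 degrees, less where a joint would pass 70% of its speed; a pose out of reach is approached as far as the arm can. A call with a gripper value outside its range is refused whole. The fingers move at their own pace and stop on an object; FORCE is the grip in N (left out, the last holds). Time passes only in rows, so rows that do not move let the fingers close. It gives the time, the measured TCP pose, the force and the opening at its end, in the units of the state.
- bot.get_obs(): the state, without advancing time (a new reading comes with each control period).
- bot.camera(name): name is "scene" or "top" or "wrist"; returns the picture (384x512x3 uint8, red, green, blue); there is no depth.
- bot.get_calibration(name): a dict with "intrinsics" (3x3 intrinsics, pixels), "pose" (4x4, takes a point from camera to world coordinates); the wrist camera has in their place "T_tool_cam" (4x4, takes a point from camera to tool coordinates, whose origin is the TCP and whose axes are the flange's). Camera axes: x right, y down, z forward; pixel columns grow to the right and rows downward; lengths in m; the calibration is good to about 2 mm. A picture is of the moment at which its call begins: read the wrist's pose just before it. get_calibration takes no time and is no camera call.
- bot.job_done(): hands the job in, once; it reports no verdict.
Trained networks look in the newest picture that a camera, given by its name, has taken for a name from the list of things; names that differ only in an ending like _2 or _b are one class to them, and where a whole thing is asked for, a point or a joint stands for the part that bears it (a point fixed in the world has none). Each returns a list of dicts, best first, with "confidence" (0 to 1); they miss things now and then, are a little off and sometimes report something else, mostly with a low value. They report only what shows in the picture. A call takes as long as a camera call. They do not tell look-alikes from the thing itself.
- bot.masks_of(camera, thing): "pixels" (384x512 bool, what is visible of it) and "extent" ([left, top, right, bottom] in pixels, round what is visible of it).
- bot.mark_of(camera, thing): "uv" ([column, row] in pixels: a listed point, or the origin of a listed thing).
The state is a dict: "time": time; "q": joint angles; "qd": joint speeds; "joint_efforts": joint torques, N m; "ee_pos": TCP position; "tcp_rot": TCP orientation; "wrist_force": force on the tool from outside, world axes, zero at the start; "torque": the same for the moment, N m; "opening": finger opening in m.
Only numpy, scipy, OpenCV 4.12 (cv2) and the standard library are available. Lean on these libraries where they do the work, as an engineer would, in place of code of your own. Each camera call takes 0.05 s, during which the arm holds its last target. There are 200 camera calls.

TASK

The steel pressure vessel clamped in the bench holder has its cap screwed down but not yet tight. Take the torque wrench from its rest, seat its ring fully on the cap's hexagon and tighten clockwise (seen from above) until the wrench breaks over, and stop right there: pushing the handle on towards the end of its give would overtighten the cap. Then lift the wrench off without leaning hard on the vessel or backing the cap off, and lay it back in the saddles of its rest, leaving the cap tight and the other things on the bench where they stand.

Things in the scene. Friction and masses are not known exactly. Their poses are not given: they have to be found in the camera images.
- vessel: fixed steel pressure vessel, 62 mm diameter, upright, held in a clamp collar on a grey 150 x 130 mm base plate; knurled steel cap of 68 mm diameter on top with a hexagon. Origin at the centre of its underside, 12 mm above the bench; its yaw shows nowhere and means nothing
- cap_hex (a point): point on the cap's vertical axis at half height of its hexagon, 118 mm above the bench. Hexagon 36 mm across flats, bevelled top 8 mm above this point; its foot, a 44 mm collar on the cap, 9 mm below. x points to a corner of the hexagon, z up. The cap only turns about this axis (no change of height), dragging lightly (0.15 N m) until it seats, then stands firm
- cap (a joint): turning angle of the cap, rad; grows as the cap is tightened (clockwise from above). Starts loose at 0.25 to 0.75. Where it seats is not known beforehand (beyond 1.05, less than 1 rad to go) and must be felt through the wrench
- wrench: the loose torque wrench, 236 mm long, 0.3 kg; frame as wrench_grip. Its handle is hinged to the head on an upright pin 90 mm ahead of the grip point. Sprung straight up to a clockwise pull of about 9 N at the grip (1 N m on the cap), it then gives way sideways, the pull falling (8 N after 5 mm, 6 N after 9 mm, 3 N after 18 mm); solid again after 22 mm. Springs straight when let go
- wrench_grip (a point): centre of the wrench's handle, on its long axis, 55 mm above the bench in its rest: the place to grip. Black ribbed bar 24 mm wide (y), 22 mm high (z), from 35 mm ahead of this point to 80 mm behind; ahead of it a bright 18 mm tube. x points along the wrench to its ring, z up
- wrench_ring (a point): centre of the ring at the wrench's head, 120 mm ahead of the grip point, on the same axis. Ring 54 mm across, 18 mm high, open through, hexagonal bore 37.5 mm across flats (about 4 degrees of play on the cap), lower edge flared; x along the wrench's head, to a bore corner; the grip point moves to its +y as the handle breaks over. Seated, it coincides with cap_hex to about 1 mm, x along cap_hex x turned by a multiple of 60 degrees
- rest_seat (a point): middle of the fixed wrench rest, at the height of the lying wrench's axis, 55 mm above the bench: grey 200 x 72 mm base plate 8 mm thick, two open-topped saddles 55 mm ahead of (x) and 65 mm behind this point, 30 mm wide at the floor, 50 mm at the top (65 mm above the bench). x points the way the wrench's ring lies, z up
- amber_jar: bystander: brown jar with a screw cap, 56 mm diameter, 80 mm high; origin at the centre of its underside
- beaker: bystander: empty glass beaker, 78 mm diameter, 119 mm high; origin at the centre of its underside
- media_bottle: bystander: clear reagent bottle with a screw cap, 68 mm diameter, 138 mm high; origin at the centre of its underside
- petri_dish: bystander: flat covered culture dish, 94 mm diameter, 15 mm high; origin at the centre of its underside
Things that resemble listed ones, but are neither listed nor needed, are in the scene too. There is more than one size of the wrench; the one meant has the size given above.

How it is judged:
By the outcome, as a careful person would: the job done as asked, in the order asked, and still so for the second after the job is handed in, with the robot touching nothing.
It also fails if it takes over 64 s, if anything falls off the work surface, if the arm or the gripper's body presses on something with over 40 N, if the wrist force passes 120 N, or if a joint passes its speed limit or range.

## Working session

There is one attempt and no reset: what is moved stays moved. The work goes in short steps, Python scripts to look and compute and a shell command to move; the robot and the scene stay as the last step left them, time stands still between calls to the robot, and variables do not carry over. Pictures are saved under pics/ and viewed, about 8 in all and at most 12, crops included, and the job is handed in when it is done.

```bash
ls; mkdir -p pics; python3 - <<'E'
from workcell import bot
import cv2,numpy as np
o=bot.get_obs();print({k:np.round(v,3) for k,v in o.items()})
ims=[]
for c in("scene","top"):
    im=bot.camera(c);cv2.imwrite(f"pics/{c}0.png",im[:,:,::-1]);
    k=bot.get_calibration(c);print(c,np.round(k["intrinsics"],1).tolist(),np.round(k["pose"],3).tolist())
    for n in["vessel","cap_hex","wrench","wrench_grip","wrench_ring","rest_seat","amber_jar","beaker","media_bottle","petri_dish"]:
        print(n,[(np.round(d["uv"]).tolist(),round(d["confidence"],2)) for d in bot.mark_of(c,n)][:4])
k=bot.get_calibration("wrist");print(np.round(k["intrinsics"],1).tolist(),np.round(k["T_tool_cam"],3).tolist())
E
```

```text
pics
{'time': np.float64(0.0), 'q': array([7.3108e+01, 5.0120e+00, 1.0035e+01, 9.5100e+01, 1.0000e-03,
       9.0000e+01]), 'qd': array([ 0.082,  0.017,  0.052, -0.039,  0.064, -0.061]), 'joint_efforts': array([ 2.0000e-03, -5.2038e+01,  4.6481e+01,  1.6000e-02,  0.0000e+00,
        0.0000e+00]), 'ee_pos': array([0.16 , 0.526, 0.231]), 'tcp_rot': array([-1.79923e+02, -1.00000e-03,  1.63108e+02]), 'wrist_force': array([ 0.385,  0.907, -0.502]), 'torque': array([-0.038, -0.05 ,  0.051]), 'opening': np.float64(0.086)}
scene [[446.4, 0.0, 265.6], [0.0, 446.4, 190.1], [0.0, 0.0, 1.0]] [[-0.867, -0.265, 0.423, -0.152], [-0.499, 0.467, -0.73, 1.501], [-0.004, -0.844, -0.537, 1.043], [0.0, 0.0, 0.0, 1.0]]
vessel [([285.0, 196.0], 0.68)]
cap_hex [([285.0, 176.0], 0.62)]
wrench [([280.0, 237.0], 0.61), ([232.0, 311.0], 0.53)]
wrench_grip [([279.0, 238.0], 0.97), ([230.0, 310.0], 0.86)]
wrench_ring [([224.0, 337.0], 0.57), ([261.0, 222.0], 0.46), ([279.0, 234.0], 0.17)]
rest_seat [([279.0, 233.0], 0.66)]
amber_jar [([224.0, 218.0], 0.59)]
beaker [([331.0, 168.0], 0.48)]
media_bottle [([239.0, 2
[... 168 characters left out ...]
2, -0.993, 0.118, 0.352], [-1.0, -0.013, -0.006, 0.244], [0.008, -0.118, -0.993, 1.861], [0.0, 0.0, 0.0, 1.0]]
vessel [([298.0, 194.0], 0.49)]
cap_hex [([301.0, 192.0], 0.74)]
wrench [([226.0, 223.0], 0.85), ([145.0, 228.0], 0.68)]
wrench_grip [([223.0, 223.0], 0.66), ([145.0, 226.0], 0.43)]
wrench_ring [([234.0, 198.0], 0.59), ([122.0, 235.0], 0.43)]
rest_seat [([222.0, 224.0], 0.87)]
amber_jar [([237.0, 162.0], 0.63)]
beaker [([374.0, 207.0], 0.65)]
media_bottle [([260.0, 170.0], 0.76)]
petri_dish [([353.0, 228.0], 0.87)]
[[315.9, 0.0, 250.3], [0.0, 315.9, 187.2], [0.0, 0.0, 1.0]] [[0.0, -0.956, -0.293, 0.074], [1.0, 0.0, 0.001, -0.0], [-0.001, -0.293, 0.956, -0.142], [0.0, 0.0, 0.0, 1.0]]
```

```bash
cat > h.py <<'E'
from workcell import bot
import numpy as np,cv2
from scipy.spatial.transform import Rotation as R
def cam(c,obs=None):
    k=bot.get_calibration(c)
    if c!="wrist": return k["intrinsics"],np.array(k["pose"])
    o=obs or bot.get_obs();T=np.eye(4);T[:3,:3]=R.from_euler("xyz",o["tcp_rot"],degrees=True).as_matrix();T[:3,3]=o["ee_pos"]
    return k["intrinsics"],T@np.array(k["T_tool_cam"])
def ray(K,T,uv):
    d=T[:3,:3]@np.linalg.solve(K,[uv[0],uv[1],1.]);return T[:3,3],d/np.linalg.norm(d)
def tri(rs):
    A=sum(np.eye(3)-np.outer(d,d) for p,d in rs);b=sum((np.eye(3)-np.outer(d,d))@p for p,d in rs);return np.linalg.solve(A,b)
def onz(r,z): p,d=r;return p+d*(z-p[2])/d[2]
def proj(K,T,P):
    q=K@(np.linalg.inv(T)@np.r_[P,1])[:3];return q[:2]/q[2]
E
python3 - <<'E'
from h import *
S=cam("scene");T=cam("top")
for n,a,b,z in[("hex",(285,176),(301,192),.118),("gripA",(279,238),(223,223),.055),("gripB",(230,310),(145,226),.055),("ringA",(261,222),(234,198),.055),("ringB",(224,337),(122,235),.055),("rest",(279,233),(222,224),.055),("jar",(224,218),(237,162),0),("beaker",(331,168),(374,207),0),("bottle",(239,205),(260,170),0),("petri",(340,180),(353,228),0)]:
    print(n,tri([ray(*S,a),ray(*T,b)]).round(3),onz(ray(*S,a),z).round(3),onz(ray(*T,b),z).round(3))
a=cv2.imread("pics/scene0.png")[130:370,170:400];b=cv2.imread("pics/top0.png")[110:290,90:400]
a=cv2.resize(a,None,fx=2.4,fy=2.4,interpolation=3);b=cv2.resize(b,None,fx=2.5,fy=2.5,interpolation=3)
cv2.imwrite("pics/a1.png",a);cv2.imwrite("pics/b1.png",b)
E
```

```text
hex [0.576 0.069 0.091] [0.562 0.111 0.118] [0.568 0.069 0.118]
gripA [0.439 0.39  0.04 ] [0.428 0.406 0.055] [0.44  0.389 0.055]
gripB [ 0.425  0.729 -0.001] [0.393 0.77  0.055] [0.424 0.715 0.055]
ringA [0.544 0.344 0.044] [0.531 0.356 0.055] [0.546 0.346 0.055]
ringB [0.384 0.824 0.002] [0.354 0.858 0.055] [0.385 0.809 0.055]
rest [0.436 0.393 0.065] [0.442 0.381 0.055] [0.436 0.394 0.055]
jar [ 0.712  0.339 -0.003] [0.711 0.342 0.   ] [0.711 0.339 0.   ]
beaker [ 0.516 -0.268 -0.019] [ 0.499 -0.239  0.   ] [ 0.521 -0.26   0.   ]
bottle [0.687 0.243 0.009] [0.708 0.236 0.   ] [0.677 0.237 0.   ]
petri [ 0.427 -0.17  -0.009] [ 0.42  -0.157  0.   ] [ 0.428 -0.168  0.   ]
```

View pics/a1.png

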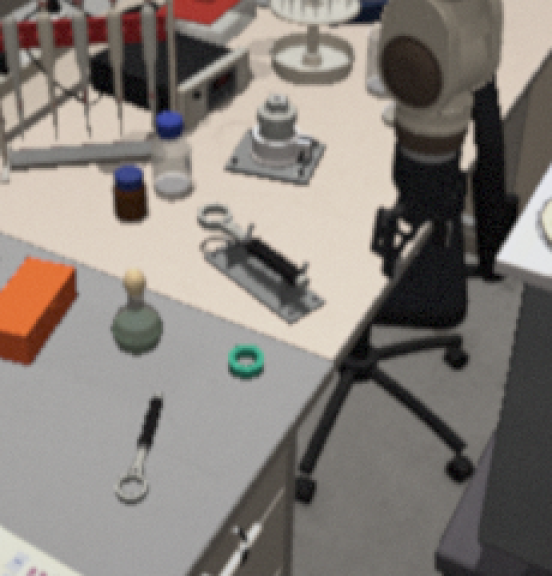

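View pics/b1.png

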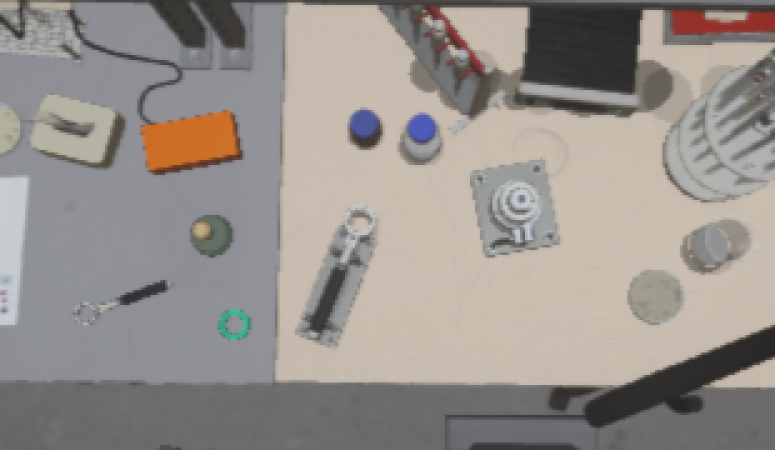

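The wrenches seen are A at top (223,223)/scene (279,238), lying in the rest, and B at top (145,226)/scene (230,310), lying flat on the grey bench and shorter. A fits: it lies in the rest at about 55 mm height. I'll confirm it in a wrist crop. The vessel is at top (298,192), with jar and bottle beyond it and the beaker and dish to the right.

```bash
python3 -m pendant '[[[-3.83,-0.58,0,0,0,0,100],[-3.83,-0.58,0,0,0,0,100],[-3.83,-0.58,0,0,0,0,100],[-3.83,-0.58,0,0,0,0,100],[-3.83,-0.58,0,0,0,0,100]]]' 
python3 -m pendant '[[[-3.83,-0.58,0,0,0,0,100],[-3.83,-0.58,0,0,0,0,100],[-3.83,-0.58,0,0,0,0,100],[-3.83,-0.58,0,0,0,0,100],[0,0,0,0,0,0.12,100]]]'
python3 -m pendant '[[[0,0,0,0,0,0.12,100],[0,0,0,0,0,0.12,100],[0,0,0,0,0,0.12,100],[0,0,0,0,0,0.12,100],[0,0,0,0,0,0.12,100]]]'
```

```text
time: 1.52
ee_pos: [0.3344, 0.4439, 0.2309]
tcp_rot: [179.9, -0.1, 163.9]
wrist_force: [-0.1, 0.6, -0.5]
opening: 0.0853
time: 1.93
ee_pos: [0.4864, 0.3712, 0.23]
tcp_rot: [179.9, -0.0, 157.0]
wrist_force: [0.1, 0.7, 0.3]
opening: 0.0851
time: 2.35
ee_pos: [0.4905, 0.3679, 0.2283]
tcp_rot: [-179.9, -0.0, 121.1]
wrist_force: [0.2, 0.1, -0.1]
opening: 0.0855
```

```bash
for i in 1 2 3 4; do python3 -m pendant '[[[0,0,0,0,0,0.123,100],[0,0,0,0,0,0.123,100],[0,0,0,0,0,0.123,100],[0,0,0,0,0,0.123,100],[0,0,0,0,0,0.123,100]]]' | grep -E "pos|rot"; done
python3 -m pendant '[[[0,0,0,0,0,0.06,100],[0,0,0,0,0,0,100]]]'
cat > look.py <<'E'
from h import *
import sys
o=bot.get_obs();im=bot.camera("wrist");C=cam("wrist",o);cv2.imwrite(f"pics/{sys.argv[1]}.png",im[:,:,::-1])
print(o["ee_pos"].round(4),np.round(o["tcp_rot"],2))
for a in sys.argv[2:]:
    n,z=a.split("=");
    for d in bot.mark_of("wrist",n)[:3]: print(n,np.round(d["uv"],1),round(d["confidence"],2),onz(ray(*C,d["uv"]),float(z)).round(4))
E
python3 look.py w1 wrench_grip=.055 wrench_ring=.055 rest_seat=.055 cap_hex=.118
```

```text
ee_pos: [0.4907, 0.3678, 0.2278]
tcp_rot: [-179.9, 0.0, 85.3]
ee_pos: [0.4908, 0.3678, 0.2275]
tcp_rot: [-179.9, 0.1, 49.5]
ee_pos: [0.5401, 0.28, 0.227]
tcp_rot: [-175.3, 0.9, 25.3]
ee_pos: [0.5806, 0.1152, 0.2268]
tcp_rot: [-168.8, 5.7, 5.9]
time: 4.18
ee_pos: [0.5825, 0.0922, 0.226]
tcp_rot: [-168.3, 6.5, 3.4]
wrist_force: [-0.1, -0.4, 0.0]
opening: 0.0854
[0.5825 0.0922 0.226 ] [-168.33    6.51    3.44]
wrench_grip [492.6 280.1] 0.28 [ 0.4664 -0.1289  0.055 ]
wrench_ring [ 67.4 159.8] 0.97 [0.5455 0.3436 0.055 ]
rest_seat [ 53.9 230.8] 0.89 [0.4416 0.3874 0.055 ]
rest_seat [ 65.5 161.3] 0.63 [0.5433 0.3466 0.055 ]
cap_hex [290.6 181.2] 0.79 [0.5759 0.0803 0.118 ]
```

View pics/w1.png

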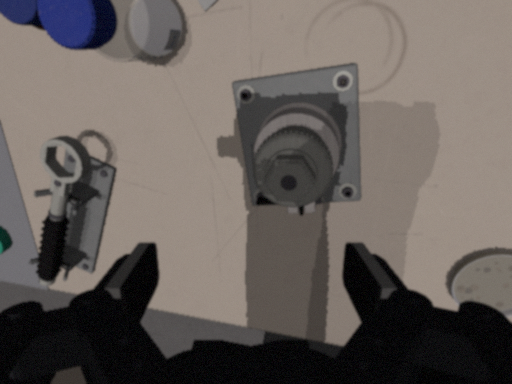

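Turning that way ran joint 6 into its limit, so the arm swung over and now stands tilted above the vessel. I'll go back to the other grasp flip, which leaves room on joint 6. The picture shows the larger wrench A in its rest, ring at (67,160) and black grip at (52,245). The vessel cap is at (292,172) with its hexagon at (289,181), and bottle, jar and dish are clear of it.

```bash
python3 - <<'E'
from h import *
o=bot.get_obs();print(o["q"].round(1))
A=R.from_euler("xyz",o["tcp_rot"],degrees=True)
for y in(3.4,20):
  B=R.from_euler("xyz",[180,0,y],degrees=True);print((A.inv()*B).as_rotvec().round(3),A.inv().apply(np.array([.557,.077,.29])-o["ee_pos"]).round(4))
E
```

```text
[  3.9  16.8  22.2 101.9  11.7 179.9]
[-0.203  0.112 -0.003] [-0.0331  0.0057 -0.0626]
[-0.218  0.082 -0.291] [-0.0331  0.0057 -0.0626]
```

```bash
python3 -m pendant '[[[-1.1,0.2,-2.1,-0.07,0.027,-0.09,100],[-1.1,0.2,-2.1,-0.07,0.027,-0.09,100],[-1.1,0.2,-2.1,-0.07,0.027,-0.09,100],[0,0,0,0,0,-0.12,100],[0,0,0,0,0,-0.12,100]]]'
for i in 1 2 3; do python3 -m pendant '[[[0,0,0,0,0,-0.124,100],[0,0,0,0,0,-0.124,100],[0,0,0,0,0,-0.124,100],[0,0,0,0,0,-0.124,100],[0,0,0,0,0,-0.124,100]]]' | grep -E "pos|rot"; done
python3 -m pendant '[[[0,0,0,0,0,-0.12,100],[0,0,0,0,0,-0.12,100],[0,0,0,0,0,0,100]]]'
python3 look.py w2 cap_hex=.118 vessel=.012 wrench_ring=.055
python3 - <<'E'
import cv2
im=cv2.imread("pics/w2.png")[90:300,150:360]
cv2.imwrite("pics/w2c.png",cv2.resize(im,(800,800),interpolation=3)[100:700])
E
```

```text
time: 4.85
ee_pos: [0.5538, 0.0839, 0.292]
tcp_rot: [179.9, 0.1, 33.9]
wrist_force: [-0.3, -0.1, 0.0]
opening: 0.0855
ee_pos: [0.5517, 0.0929, 0.2964]
tcp_rot: [179.5, -0.1, 69.7]
ee_pos: [0.5499, 0.1015, 0.298]
tcp_rot: [179.4, 0.2, 105.5]
ee_pos: [0.5479, 0.1098, 0.2995]
tcp_rot: [179.5, 0.6, 141.3]
time: 6.35
ee_pos: [0.5467, 0.1147, 0.3003]
tcp_rot: [179.6, 0.8, 156.1]
wrist_force: [1.3, -0.5, 0.5]
opening: 0.0855
[0.5467 0.1147 0.3003] [179.57   0.83 156.14]
cap_hex [231.  199.2] 0.71 [0.5767 0.08   0.118 ]
vessel [235.5 176.3] 0.89 [0.581  0.0792 0.012 ]
vessel [432.9  70.9] 0.48 [0.5562 0.3688 0.012 ]
wrench_ring [432.7  70.2] 0.73 [0.5473 0.3463 0.055 ]
```

View pics/w2c.png

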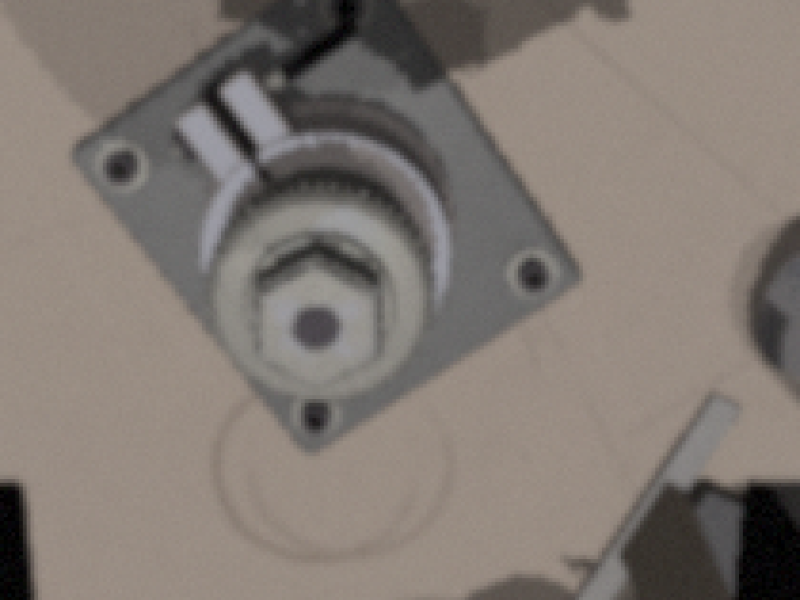

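The crop shows the cap from above with the hexagon centred near pixel (231,199). Its corners lie along the image vertical, i.e. the tool x at yaw 156, so the corner azimuth is about 36° mod 60. Next, the same relative view of the wrench.

```bash
python3 -m pendant '[[[1.95,3.28,0.9,0,0,0,100],[1.95,3.28,0.9,0,0,0,100],[1.95,3.28,0.9,0,0,0,100],[1.95,3.28,0.9,0,0,0,100],[1.95,3.28,0.9,0,0,0,100]]]' >/dev/null
python3 -m pendant '[[[1.95,3.28,0.9,0,0,0,100],[1.95,3.28,0.9,0,0,0,100],[0,0,0,0,0,0,100]]]'
python3 look.py w3 wrench_ring=.055 wrench_grip=.055 rest_seat=.055
python3 - <<'E'
import cv2
im=cv2.imread("pics/w3.png")[0:300,80:480]
cv2.imwrite("pics/w3c.png",cv2.resize(im,(800,600),interpolation=3))
E
```

```text
time: 7.22
ee_pos: [0.5209, 0.3897, 0.2343]
tcp_rot: [179.5, 1.0, 153.8]
wrist_force: [0.7, 0.1, -0.0]
opening: 0.0855
[0.5209 0.3897 0.2343] [179.47   1.   153.83]
wrench_ring [223.9 200.4] 0.64 [0.547 0.347 0.055]
wrench_grip [210.4  83. ] 0.57 [0.4347 0.3911 0.055 ]
rest_seat [209.1  84.5] 0.85 [0.4354 0.3894 0.055 ]
rest_seat [ 61.6 292.5] 0.74 [0.5648 0.1207 0.055 ]
```

View pics/w3c.png

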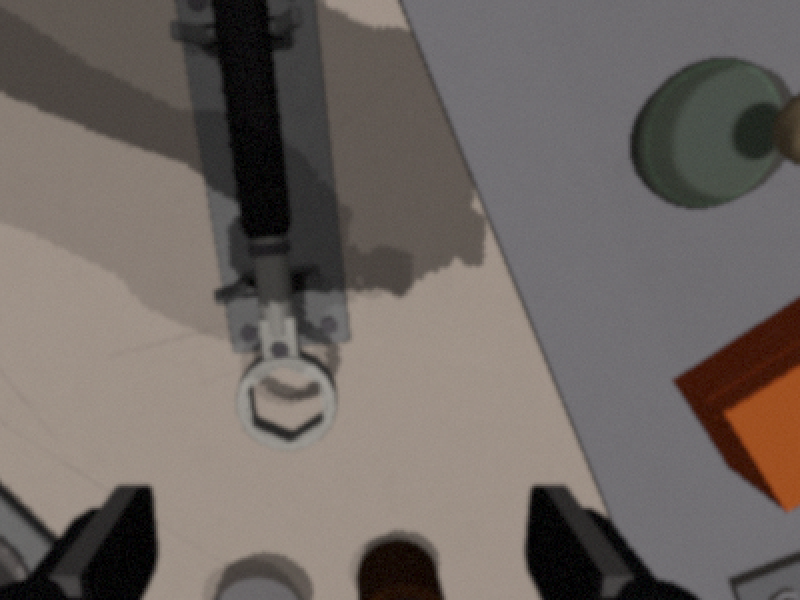

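Wrench A: grip to ring measures 121 mm at 55 mm height, so it is the 236 mm one. Ring at pixel (224,201), grip at (210,83), handle slightly rotated against the tool. I'll work out the axis, the heights and the hexagon angle.

```bash
python3 - <<'E'
from h import *
ob=lambda p,r:dict(ee_pos=np.array(p),tcp_rot=np.array(r))
C1=cam("wrist",ob([0.5825,0.0922,0.226],[-168.33,6.51,3.44]));C2=cam("wrist",ob([0.5467,0.1147,0.3003],[179.57,.83,156.14]));C3=cam("wrist",ob([0.5209,0.3897,0.2343],[179.47,1.,153.83]))
print("ring",tri([ray(*C1,(67.4,159.8)),ray(*C2,(432.7,70.2)),ray(*C3,(223.9,200.4))]).round(4))
print("hex",tri([ray(*C1,(290.6,181.2)),ray(*C2,(231,199.2))]).round(4))
a,b=[onz(ray(*C3,u),.066) for u in((201.5,15),(213.5,110))]
print("axis",a.round(4),b.round(4),np.degrees(np.arctan2(*(b-a)[1::-1])))
def seg(p,q,z):
    a,b=[onz(ray(*C2,u),z) for u in(p,q)];return np.degrees(np.arctan2(*(b-a)[1::-1])),np.linalg.norm(b-a)
print("hexdiag",seg((233.5,179.2),(232.7,216.8),.126),"edge",seg((217.7,166.),(217.7,211),.126))
# fit hexagon by gradient
im=cv2.GaussianBlur(cv2.imread("pics/w2.png",0).astype(float),(0,0),.8)
g=np.hypot(cv2.Sobel(im,6,1,0),cv2.Sobel(im,6,0,1)).astype(np.float32)
def score(x,y,a,r,z):
    v=np.array([[x+r*np.cos(a+k*np.pi/3),y+r*np.sin(a+k*np.pi/3),z] for k in range(7)])
    P=np.concatenate([v[k]+(v[k+1]-v[k])*np.linspace(0,1,15)[:,None] for k in range(6)])
    uv=np.array([proj(*C2,p) for p in P],np.float32)
    return cv2.remap(g,uv[:,:1],uv[:,1:],1).mean()
res=[(score(.5765+dx,.08+dy,np.radians(A),r,.125),dx,dy,A,r) for dx in np.arange(-.004,.0041,.001) for dy in np.arange(-.004,.0041,.001) for A in range(6,66,3) for r in(.019,.0205)]
for t in sorted(res)[-6:]:print(np.round(t,4))
E
```

```text
ring [0.5462 0.3459 0.0547]
hex [0.5759 0.0806 0.1204]
axis [0.3823 0.412  0.066 ] [0.458  0.3832 0.066 ] -20.799685574766066
hexdiag (np.float64(-25.93755855869602), np.float64(0.04234095085757117)) edge (np.float64(-25.6459847600149), np.float64(0.049675136680983056))
[7.4123e+01 4.0000e-03 0.0000e+00 4.8000e+01 2.0500e-02]
[7.42011e+01 4.00000e-03 0.00000e+00 4.50000e+01 2.05000e-02]
[ 7.44543e+01 -4.00000e-03  4.00000e-03  3.60000e+01  2.05000e-02]
[ 7.49264e+01 -4.00000e-03  3.00000e-03  3.30000e+01  2.05000e-02]
[ 7.53184e+01 -4.00000e-03  4.00000e-03  3.30000e+01  2.05000e-02]
[ 7.57359e+01 -4.00000e-03  4.00000e-03  3.00000e+01  2.05000e-02]
```

```bash
cat > go.py <<'E'
from h import *
import sys
t=list(map(float,sys.argv[1:5]));o=bot.get_obs();A=R.from_euler("xyz",o["tcp_rot"],degrees=True)
print("at",o["ee_pos"].round(4),np.round(o["tcp_rot"],2),"F",o["wrist_force"].round(2),"M",o["torque"].round(3),"q6",o["q"][5].round(1),"t",round(float(o["time"]),2),"open",round(float(o["opening"]),4))
print("shift cm",(100*A.inv().apply(np.array(t[:3])-o["ee_pos"])).round(2),"turn",(A.inv()*R.from_euler("xyz",[180,0,t[3]],degrees=True)).as_rotvec().round(4))
E
python3 go.py .4351 .3904 .12 158.8
```

```text
at [0.5228 0.3837 0.2383] [179.34   1.18 153.66] F [-0.23  0.41  0.24] M [-0.02   0.027 -0.023] q6 62.9 t 7.42 open 0.0858
shift cm [ 8.4  -3.43 11.62] turn [ 0.0105  0.021  -0.0897]
```

```bash
python3 -m pendant '[[[2.8,-1.14,3.6,0.0035,0.007,-0.03,100],[2.8,-1.14,3.6,0.0035,0.007,-0.03,100],[2.8,-1.14,3.6,0.0035,0.007,-0.03,100],[0,0,0,0,0,0,100],[0,0,0,0,0,0,100]]]' >/dev/null; python3 go.py .4351 .3904 .036 158.8; python3 look.py w4 wrench_grip=.055 rest_seat=.055
```

```text
at [0.4396 0.3805 0.1334] [1.7983e+02 1.7000e-01 1.5822e+02] F [0.65 0.18 1.1 ] M [-0.051 -0.044  0.049] q6 62.7 t 7.83 open 0.0853
shift cm [0.81 0.72 9.74] turn [ 0.003   0.003  -0.0101]
[0.4396 0.3805 0.1334] [1.7983e+02 1.7000e-01 1.5822e+02]
wrench_grip [260.7 181.6] 0.93 [0.4324 0.3917 0.055 ]
```

```bash
python3 -m pendant '[[[0.27,0.24,3.2,0.001,0.001,-0.003,100],[0.27,0.24,3.2,0.001,0.001,-0.003,100],[0.2,0.2,2.2,0,0,-0.003,100],[0,0,0.8,0,0,0,100],[0,0,0,0,0,0,100]]]' >/dev/null; python3 go.py .4351 .3904 .036 158.8
```

```text
at [0.4502 0.3965 0.0522] [178.54   0.82 158.26] F [-0.11 -0.1   0.31] M [-0.055  0.003  0.003] q6 63.1 t 8.4 open 0.0854
shift cm [ 1.2  -1.16  1.57] turn [ 0.0254  0.0144 -0.0092]
```

```bash
python3 -m pendant '[[[1.2,-1.16,0,0.025,0.014,-0.009,100],[0,0,0,0,0,0,100],[0,0,0,0,0,0,100]]]' >/dev/null; python3 go.py .4351 .3904 .036 158.8
```

```text
at [0.4389 0.3916 0.0575] [179.62   0.22 158.63] F [ 0.44  0.76 -0.4 ] M [-0.019  0.034  0.045] q6 63.1 t 8.65 open 0.0858
shift cm [ 0.32 -0.26  2.15] turn [ 0.0067  0.0039 -0.003 ]
```

```bash
python3 -m pendant '[[[0.3,-0.26,1.2,0.006,0.004,-0.003,100],[0,0,1.0,0,0,0,100],[0,0,0,0,0,0,100]]]' >/dev/null; python3 go.py .4351 .3904 .036 158.8
```

```text
at [0.4385 0.3921 0.0379] [179.55   0.21 158.73] F [-0.71 -0.37 -0.2 ] M [ 0.045 -0.037 -0.059] q6 63.1 t 8.9 open 0.0855
shift cm [ 0.25 -0.28  0.19] turn [ 0.0079  0.0037 -0.0011]
```

```bash
python3 -m pendant '[[[0.35,-0.4,0.25,0.01,0.004,0,100],[0,0,0,0,0,0,60],[0,0,0,0,0,0,30]]]' 60 >/dev/null; python3 go.py .4351 .3904 .036 158.8
python3 -m pendant '[[[0,0,0,0,0,0,10],[0,0,0,0,0,0,10],[0,0,0,0,0,0,10],[0,0,0,0,0,0,10],[0,0,0,0,0,0,10]]]' 80 >/dev/null; python3 go.py .4351 .3904 .036 158.8
```

```text
at [0.4334 0.3891 0.0343] [-1.7978e+02 -5.0000e-02  1.5871e+02] F [-0.04 -0.22  0.64] M [ 0.092  0.023 -0.047] q6 63.2 t 9.15 open 0.0637
shift cm [-0.11  0.18 -0.17] turn [-0.0038 -0.0009 -0.0016]
at [0.4335 0.3894 0.0348] [-1.7982e+02 -4.0000e-02  1.5872e+02] F [ 0.11 -0.21 -2.49] M [-0.001  0.01  -0.01 ] q6 63.2 t 9.57 open 0.0233
shift cm [-0.11  0.15 -0.12] turn [-0.0031 -0.0006 -0.0014]
```

```bash
python3 -m pendant '[[[0,0,-1,0,0,0,10],[0,0,-2.5,0,0,0,10],[0,0,-3.5,0,0,0,10],[0,0,-3.5,0,0,0,10],[0,0,-2,0,0,0,10]]]' 80 >/dev/null; python3 go.py .4351 .3904 .036 158.8;python3 -m pendant '[[[0,0,0,0,0,0,10]]]'>/dev/null;  python3 look.py w5 wrench_grip=.16 wrench_ring=.16;python3 go.py .476 .0122 .16 214.2
```

```text
at [0.4301 0.3865 0.1579] [-179.02   -0.47  158.71] F [ 1.42 -0.06 -3.77] M [ 0.109 -0.011 -0.028] q6 63.2 t 9.98 open 0.023
shift cm [-0.43  0.75 12.17] turn [-0.017  -0.0081 -0.0014]
[0.4311 0.3875 0.1627] [-179.32   -0.32  158.72]
wrench_grip [249.1 267.4] 0.63 [0.4434 0.3818 0.16  ]
at [0.4299 0.3864 0.1569] [-178.98   -0.49  158.71] F [ 0.89  0.21 -3.81] M [0.102 0.1   0.028] q6 63.2 t 10.22 open 0.0226
shift cm [-17.88 -33.2    0.12] turn [-0.0122 -0.0164 -0.9684]
```

```bash
for i in 1 2; do python3 -m pendant '[[[-1.79,-3.32,0,0,0,0,10],[-1.79,-3.32,0,0,0,0,10],[-1.79,-3.32,0,0,0,0,10],[-1.79,-3.32,0,0,0,0,10],[-1.79,-3.32,0,0,0,0,10]]]' 80 |grep -E "pos|rot"; done
python3 -m pendant '[[[0,0,0,0,0,-0.12,10],[0,0,0,0,0,-0.12,10],[0,0,0,0,0,-0.12,10],[0,0,0,0,0,-0.12,10],[0,0,0,0,0,-0.12,10]]]' |grep -E "pos|rot"
python3 -m pendant '[[[0,0,0,0,0,-0.12,10],[0,0,0,0,0,-0.12,10],[0,0,0,0,0,-0.12,10],[0,0,0,0,0,0,10]]]' |grep -E "pos|rot"
python3 go.py .4766 .012 .14 214.2
```

```text
ee_pos: [0.4485, 0.197, 0.1452]
tcp_rot: [-178.3, -1.2, 159.3]
ee_pos: [0.4674, 0.0004, 0.1363]
tcp_rot: [-177.8, -2.0, 159.4]
ee_pos: [0.4618, -0.0095, 0.1239]
tcp_rot: [-179.5, -3.9, -165.7]
ee_pos: [0.4587, -0.0126, 0.1158]
tcp_rot: [179.0, -4.5, -144.0]
at [ 0.4587 -0.0126  0.1158] [ 178.96   -4.48 -144.04] F [-0.87  1.72  1.89] M [ 0.859 -0.424  0.271] q6 -36.3 t 11.8 open 0.0231
shift cm [-2.7   0.99 -2.63] turn [ 0.017  -0.0784  0.03  ]
```

```bash
python3 -m pendant '[[[0,0,-3,0,0,0,10],[0,0,-2,0,-0.04,0.015,10],[0,0,0,0.017,-0.04,0.015,10]]]' 80 >/dev/null;python3 go.py .4766 .012 .145 214.2;  python3 -m pendant '[[[0,0,0,0,0,0,10]]]' >/dev/null;python3 go.py .4766 .012 .145 214.2
```

```text
at [ 0.4596 -0.0106  0.1594] [ 179.54   -0.5  -146.44] F [-0.14 -0.54 -3.85] M [-0.028  0.056 -0.023] q6 -34.9 t 12.05 open 0.0231
shift cm [-2.68  0.93  1.42] turn [ 0.0081 -0.0087 -0.0112]
at [ 0.4588 -0.0106  0.1586] [ 179.54   -0.46 -146.71] F [ 0.12 -0.65 -3.54] M [-0.047 -0.047 -0.029] q6 -34.7 t 12.13 open 0.0224
shift cm [-2.74  0.89  1.35] turn [ 0.0081 -0.0079 -0.0159]
```

```bash
python3 -m pendant '[[[-1.4,0.45,0.3,0.008,-0.008,-0.016,10],[-1.3,0.45,0.2,0,0,0,10],[0,0,0,0,0,0,10]]]' 80 >/dev/null;python3 go.py .4766 .012 .145 214.2
python3 - <<'E'
from h import *
k=[]
S=bot.camera("scene");W=bot.camera("wrist");T=bot.camera("top")
m=[d for d in bot.mark_of("scene","wrench_ring")][:3];print([(d["uv"],d["confidence"]) for d in m])
a=cv2.resize(S[130:230,215:345,::-1],(520,400),interpolation=3);b=cv2.resize(T[140:240,240:340,::-1],(280,280),interpolation=3);w=cv2.resize(W[:,:,::-1],(280,210))
im=np.zeros((500,800,3),np.uint8);im[:400,:520]=a;im[:280,520:]=b;im[285:495,520:]=w;cv2.imwrite("pics/c6.png",im)
o=bot.get_obs();K=cam("scene");yaw=np.radians(o["tcp_rot"][2]-180);P=np.r_[o["ee_pos"]+[.121*np.cos(yaw),.121*np.sin(yaw),.02]]
print("pred ring scene",proj(*K,P),"top",proj(*cam("top"),P),"hex scene",proj(*K,[.5767,.08,.118]),"top",proj(*cam("top"),[.5767,.08,.118]))
E
```

```text
at [0.4742 0.012  0.1493] [ 179.82   -0.36 -146.34] F [-0.61  0.02 -3.16] M [-0.071  0.099  0.021] q6 -32.2 t 12.38 open 0.0231
shift cm [-0.2  -0.14  0.43] turn [ 0.0031 -0.0062 -0.0095]
[([286.0, 157.2], 0.64), ([312.8, 161.4], 0.63), ([223.6, 334.7], 0.5)]
pred ring scene [286.31386947 160.45451458] top [300.15620585 188.65183756] hex scene [285.3007902  171.73623626] top [298.3586816 189.7374895]
```

View pics/c6.png

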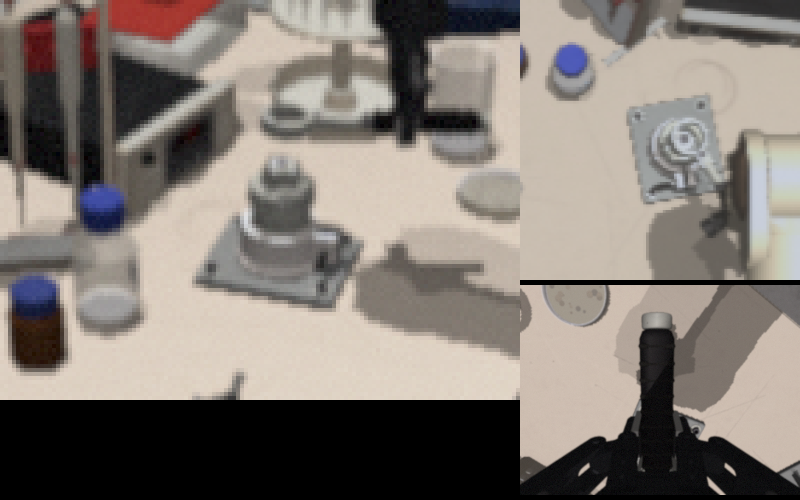

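The ring stands at scene pixel (287,160), exactly where predicted from the hand pose. The hex top is at (286,171), the handle is level, and the top view shows the ring just over the cap. Lowering.

```bash
python3 -m pendant '[[[-0.2,-0.14,0.6,0.003,-0.006,-0.0095,10],[0,0,0.6,0,0,0,10],[0,0,0.4,0,0,0,10],[0,0,0,0,0,0,10]]]' 80 >/dev/null;python3 go.py .4766 .012 .098 214.2
```

```text
at [0.4756 0.0095 0.1323] [-1.7996e+02 -2.0000e-02 -1.4583e+02] F [-0.58  0.34 -4.16] M [-0.038  0.06   0.013] q6 -33.0 t 12.92 open 0.023
shift cm [-0.23  0.15  3.43] turn [-0.0006 -0.0003 -0.0006]
```

```bash
python3 -m pendant '[[[-0.23,0.15,0.7,0,0,0,10],[0,0,0.5,0,0,0,10],[0,0,0,0,0,0,10]]]' 80 >/dev/null;python3 go.py .4766 .012 .098 214.2
```

```text
at [0.4764 0.0119 0.1188] [-1.7997e+02 -4.0000e-02 -1.4589e+02] F [ 0.15 -0.25 -4.51] M [-0.09   0.075  0.028] q6 -32.7 t 13.17 open 0.023
shift cm [-0.02 -0.    2.08] turn [-0.0004 -0.0007 -0.0015]
```

```bash
for i in 1 2 3; do python3 -m pendant '[[[0,0,0.4,0,0,0,10],[0,0,0,0,0,0,10]]]' 80 >/dev/null;python3 go.py .4766 .012 .098 214.2; done
```

```text
at [0.4762 0.012  0.114 ] [-1.7999e+02 -7.0000e-02 -1.4588e+02] F [-0.09 -0.17 -3.35] M [-0.022  0.144 -0.028] q6 -32.7 t 13.33 open 0.0225
shift cm [-0.03 -0.02  1.6 ] turn [-0.0002 -0.0012 -0.0014]
at [0.4763 0.012  0.1097] [-1.7998e+02 -6.0000e-02 -1.4587e+02] F [-0.1  -0.83 -3.54] M [-0.019  0.039  0.024] q6 -32.7 t 13.5 open 0.0229
shift cm [-0.03 -0.02  1.17] turn [-0.0003 -0.001  -0.0012]
at [0.4764 0.012  0.1055] [-1.7997e+02 -4.0000e-02 -1.4587e+02] F [-1.01  0.38 -3.68] M [-0.003  0.037 -0.001] q6 -32.7 t 13.67 open 0.0231
shift cm [-0.02 -0.01  0.75] turn [-0.0005 -0.0008 -0.0013]
```

```bash
for i in 1 2 3; do python3 -m pendant '[[[0,0,0.25,0,0,0,10],[0,0,0,0,0,0,10]]]' 80 >/dev/null;python3 go.py .4766 .012 .098 214.2; done
```

```text
at [0.4765 0.012  0.1028] [-1.7997e+02 -3.0000e-02 -1.4587e+02] F [ 0.2  -0.36 -3.65] M [-0.03   0.056 -0.015] q6 -32.7 t 13.83 open 0.0229
shift cm [-0.01 -0.01  0.48] turn [-0.0006 -0.0006 -0.0013]
at [0.4766 0.0121 0.1003] [-1.7997e+02 -1.0000e-02 -1.4586e+02] F [-0.95  0.44 -2.64] M [0.137 0.143 0.088] q6 -32.7 t 14.0 open 0.0226
shift cm [ 0.   -0.01  0.23] turn [-0.0005 -0.0001 -0.0011]
at [0.4771 0.0126 0.0983] [-1.7998e+02  1.1000e-01 -1.4582e+02] F [ 0.32  3.03 -3.72] M [ 0.527 -0.041  0.323] q6 -32.7 t 14.17 open 0.0227
shift cm [ 0.07 -0.02  0.03] turn [-0.0003  0.0019 -0.0004]
```

```bash
for i in 1 2; do python3 -m pendant '[[[0,0,0.15,0,0,0,10],[0,0,0,0,0,0,10]]]' 80 >/dev/null;python3 go.py .4766 .012 .098 214.2; done
```

```text
at [0.4773 0.0129 0.0967] [-1.7999e+02  1.5000e-01 -1.4580e+02] F [ 0.22  1.08 -3.27] M [ 0.198 -0.01   0.071] q6 -32.7 t 14.33 open 0.0228
shift cm [ 0.11 -0.03 -0.13] turn [-0.0002  0.0026  0.0001]
at [0.4774 0.0129 0.0951] [-1.7998e+02  1.6000e-01 -1.4580e+02] F [ 0.13  1.32 -1.63] M [ 0.244 -0.075  0.136] q6 -32.7 t 14.5 open 0.0231
shift cm [ 0.12 -0.03 -0.29] turn [-0.0003  0.0027  0.0001]
```

```bash
for i in 1 ; do python3 -m pendant '[[[0,0,0.12,0,0,0,10],[0,0,0,0,0,0,10]]]' 80 >/dev/null;python3 go.py .4766 .012 .0965 214.2; done
```

```text
at [0.4774 0.013  0.0937] [-1.7998e+02  1.5000e-01 -1.4579e+02] F [-0.23  0.48 -2.13] M [ 0.31  -0.052  0.144] q6 -32.7 t 14.67 open 0.0231
shift cm [ 0.12 -0.03 -0.28] turn [-0.0003  0.0027  0.0001]
```

```bash
for i in 1 2; do python3 -m pendant '[[[0,0,0.1,0,0,0,10],[0,0,0,0,0,0,10]]]' 80 >/dev/null;python3 go.py .4766 .012 .0965 214.2; done
```

```text
at [0.4774 0.013  0.0926] [-1.7998e+02  1.6000e-01 -1.4579e+02] F [-0.48  0.86 -2.85] M [ 0.367 -0.068  0.233] q6 -32.7 t 14.83 open 0.0225
shift cm [ 0.12 -0.04 -0.39] turn [-0.0003  0.0029  0.0002]
at [0.4775 0.013  0.0916] [-179.98    0.18 -145.79] F [-0.62  1.68 -2.68] M [ 0.341 -0.046  0.183] q6 -32.7 t 15.0 open 0.0227
shift cm [ 0.13 -0.03 -0.49] turn [-0.0003  0.0031  0.0003]
```

```bash
python3 - <<'E'
from h import *
S=bot.camera("scene");W=bot.camera("wrist")
a=cv2.resize(S[150:200,255:325,::-1],(700,500),interpolation=3)
cv2.imwrite("pics/c7.png",a)
o=bot.get_obs();K=cam("scene");yaw=np.radians(o["tcp_rot"][2]-180)
for dz in(0,.02):
  P=np.r_[o["ee_pos"]+[.121*np.cos(yaw),.121*np.sin(yaw),dz]];print(P,10*(proj(*K,P)-[255,150]))
print(10*(proj(*K,o["ee_pos"]+[0,0,.02])-[255,150]),10*(proj(*K,[.5767,.08,.118])-[255,150]))
E
```

```text
[0.57755578 0.08105786 0.09175418] [298.75920655 272.61556355]
[0.57755578 0.08105786 0.11175418] [299.68443351 231.04899511]
[589.61660851 219.04426863] [303.00790201 217.36236256]
```

View pics/c7.png

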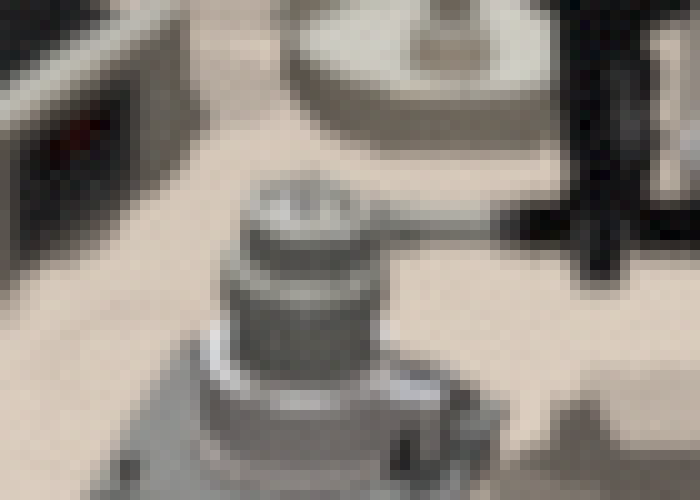

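The ring surrounds the hexagon, with the hex top visible inside the ring at crop (310,200). I lowered the handle a little past level, so I'll bring it up about 4 mm and then turn.

```bash
for i in 1 2; do python3 -m pendant '[[[0,0,-0.22,0,0,0,10],[0,0,0,0,0,0,10]]]' 80 >/dev/null;python3 go.py .4766 .012 .0965 214.2; done
```

```text
at [0.4773 0.013  0.0938] [-1.7999e+02  1.4000e-01 -1.4579e+02] F [ 0.19  1.71 -3.59] M [ 0.385 -0.041  0.106] q6 -32.7 t 15.27 open 0.0231
shift cm [ 0.11 -0.04 -0.27] turn [-0.0002  0.0024  0.0002]
at [0.4772 0.0129 0.096 ] [-1.8000e+02  1.1000e-01 -1.4579e+02] F [ 0.57  2.37 -3.29] M [ 0.265 -0.075  0.163] q6 -32.7 t 15.43 open 0.0231
shift cm [ 0.1  -0.04 -0.05] turn [-0.0001  0.002   0.0002]
```

```bash
python3 -m pendant '[[[0,0,0.4,0,0,0,10],[0,0,0,0,0,0,10]]]' 80 >/dev/null;python3 go.py .4766 .012 .0965 214.2;for i in 1 2 3; do python3 -m pendant '[[[0,0,0.2,0,0,0,10],[0,0,0,0,0,0,10]]]' 80 >/dev/null;python3 go.py .4766 .012 .0965 214.2|head -1; done
```

```text
at [0.4775 0.013  0.0921] [-1.7998e+02  1.6000e-01 -1.4579e+02] F [-0.43  2.2  -3.54] M [0.285 0.061 0.193] q6 -32.7 t 15.6 open 0.0231
shift cm [ 0.13 -0.03 -0.44] turn [-0.0003  0.0027  0.0002]
at [0.4777 0.013  0.0905] [-179.96    0.21 -145.78] F [-2.91  0.91  1.29] M [0.345 0.064 0.213] q6 -32.7 t 15.77 open 0.0228
at [0.4778 0.0129 0.0894] [-179.92    0.26 -145.78] F [-2.94  0.41  2.63] M [0.356 0.217 0.261] q6 -32.7 t 15.93 open 0.0229
at [0.4779 0.0128 0.0882] [-179.89    0.31 -145.79] F [-3.38  1.1   2.25] M [0.426 0.21  0.246] q6 -32.7 t 16.1 open 0.0229
```

Seating is felt: the vertical force goes from −3.5 to +2.6 N at TCP z of about 0.091. Next I'll turn in small steps along the arc, watching the tangential force.

```bash
cat > arc.py <<'E'
from h import *
import sys
th=float(sys.argv[1]);z=float(sys.argv[2]);C=np.array([.5779,.0808]);r=.121
o=bot.get_obs();A=R.from_euler("xyz",o["tcp_rot"],degrees=True);f=A.inv().apply(o["wrist_force"]);p=o["ee_pos"]
d=C-p[:2];az=np.degrees(np.arctan2(d[1],d[0]))
print(f"t {o['time']:.2f} az {az:.2f} r {np.linalg.norm(d):.4f} yaw-180 {(o['tcp_rot'][2]+180)%360:.2f} z {p[2]:.4f} Ftool {f.round(1)} Mz {o['torque'][2]:.2f} open {o['opening']:.4f}",end=" ")
a=np.radians(az)-th;T=np.r_[C-r*np.array([np.cos(a),np.sin(a)]),z]
print("next",(100*A.inv().apply(T-p)).round(2),(A.inv()*R.from_euler("xyz",[180,0,np.degrees(a)+180],degrees=True)).as_rotvec().round(3))
E
python3 -m pendant '[[[-0.01,0.48,-0.15,0,0,0.04,10],[-0.01,0.48,0,0,0,0.04,10]]]' 100 >/dev/null; python3 arc.py .08 .0905
python3 -m pendant '[[[-0.01,0.48,0,0,0,0.04,10],[-0.01,0.48,0,0,0,0.04,10]]]' 100 >/dev/null; python3 arc.py .08 .0905
```

```text
t 16.27 az 29.63 r 0.1210 yaw-180 29.57 z 0.0892 Ftool [-2.7  3.9  0.9] Mz 0.59 open 0.0232 next [-0.04  0.97 -0.13] [-0.     0.005  0.079]
t 16.43 az 24.72 r 0.1210 yaw-180 24.81 z 0.0888 Ftool [ 0.8  2.  -1.8] Mz 0.45 open 0.0227 next [-0.04  0.97 -0.17] [0.001 0.005 0.082]
```

```bash
for i in 1 2 3; do python3 -m pendant '[[[-0.03,0.48,-0.04,0,0.002,0.04,10],[-0.01,0.48,0,0,0,0.04,10],[0,0,0,0,0,0,10]]]' 100 >/dev/null; python3 arc.py .08 .0905; done
```

```text
t 16.68 az 19.67 r 0.1211 yaw-180 19.95 z 0.0889 Ftool [ 1.3  0.1 -1.7] Mz 0.14 open 0.0228 next [-0.06  0.97 -0.16] [0.001 0.002 0.085]
t 16.93 az 15.20 r 0.1213 yaw-180 15.43 z 0.0891 Ftool [ 2.3  1.7 -2.1] Mz 0.18 open 0.0226 next [-0.07  0.97 -0.14] [ 0.    -0.001  0.084]
t 17.18 az 10.88 r 0.1214 yaw-180 11.07 z 0.0894 Ftool [ 1.8  0.3 -1.9] Mz 0.15 open 0.0224 next [-0.08  0.97 -0.11] [-0.001 -0.003  0.083]
```

```bash
for i in 1 2 3 4; do python3 -m pendant '[[[-0.05,0.36,-0.04,0,0,0.03,10],[-0.01,0.36,0,0,0,0.03,10],[0,0,0,0,0,0,10]]]' 100 >/dev/null; python3 arc.py .06 .0905; done
```

```text
t 17.43 az 7.84 r 0.1215 yaw-180 8.01 z 0.0895 Ftool [ 2.5  0.7 -2.8] Mz 0.20 open 0.0226 next [-0.08  0.73 -0.1 ] [-0.002 -0.005  0.063]
t 17.68 az 4.85 r 0.1216 yaw-180 4.97 z 0.0896 Ftool [ 3.3  1.9 -2.4] Mz 0.30 open 0.0230 next [-0.08  0.73 -0.09] [-0.002 -0.007  0.062]
t 17.93 az 1.92 r 0.1217 yaw-180 1.96 z 0.0898 Ftool [ 3.   1.1 -3.7] Mz 0.46 open 0.0227 next [-0.09  0.73 -0.08] [-0.003 -0.008  0.061]
t 18.18 az -0.48 r 0.1218 yaw-180 358.94 z 0.0899 Ftool [ 3.5 -0.3 -2.5] Mz 0.75 open 0.0227 next [-0.09  0.73 -0.07] [-0.007 -0.01   0.05 ]
```

```bash
for i in 1 2 3; do python3 -m pendant '[[[-0.03,0.2,-0.02,0,0,0.008,10],[0,0,0,0,0,0,10]]]' 100 >/dev/null; python3 arc.py .015 .0905; done
```

```text
t 18.35 az -0.64 r 0.1218 yaw-180 358.77 z 0.0900 Ftool [ 2.9 -0.9 -3. ] Mz 0.70 open 0.0227 next [-0.08  0.18 -0.06] [-0.009 -0.011  0.005]
t 18.52 az -0.77 r 0.1218 yaw-180 358.55 z 0.0900 Ftool [ 4.2 -1.3 -2.6] Mz 0.63 open 0.0231 next [-0.08  0.18 -0.05] [-0.012 -0.011  0.003]
t 18.68 az -0.96 r 0.1219 yaw-180 358.31 z 0.0901 Ftool [ 3.6 -1.2 -2.9] Mz 0.64 open 0.0228 next [-0.09  0.18 -0.04] [-0.014 -0.012  0.002]
```

```bash
for d in 1 2; do python3 -m pendant '[[[-0.05,0.4,-0.02,-0.007,-0.006,0.01,10]]]' 100 >/dev/null; python3 arc.py .015 .0905; done; python3 -m pendant '[[[-0.05,0.6,-0.02,-0.003,-0.003,0.015,10]]]' 100 >/dev/null; python3 arc.py .015 .0905
```

```text
t 18.77 az -2.07 r 0.1218 yaw-180 357.80 z 0.0900 Ftool [  6.5 -15.2  -1.4] Mz -0.67 open 0.0227 next [-0.08  0.18 -0.06] [-0.01  -0.007  0.013]
t 18.85 az -2.79 r 0.1216 yaw-180 357.15 z 0.0897 Ftool [  4.4 -18.6  -1.5] Mz -0.99 open 0.0222 next [-0.06  0.18 -0.08] [-0.008 -0.002  0.014]
t 18.93 az -3.93 r 0.1216 yaw-180 356.13 z 0.0893 Ftool [  3.6 -26.6  -2.3] Mz -1.66 open 0.0224 next [-0.06  0.18 -0.12] [-0.012  0.     0.016]
```

```bash
python3 -m pendant '[[[-0.04,0.15,-0.05,-0.006,0,0.03,10]]]' 100 >/dev/null; python3 arc.py 0 .0905;python3 - <<'E'
from h import *
o=bot.get_obs();A=R.from_euler("xyz",o["tcp_rot"],degrees=True);f=A.inv().apply(o["wrist_force"]);print("hinge",-f[1]*.09+o["torque"][2],"cap",-f[1]*.121+o["torque"][2])
E
```

```text
t 19.02 az -3.84 r 0.1215 yaw-180 354.38 z 0.0894 Ftool [ 5.5  5.1 -1.3] Mz 1.10 open 0.0227 next [-0.05  0.   -0.11] [-0.01  -0.    -0.031]
hinge 0.642325058813771 cap 0.48376343987080983
```

The hinge moment held at about 0.7 N m and then fell to 0.64 while the handle yawed 4.6° on. The wrench has broken over by about 7 mm of its 22 mm give, so I stop tightening here. Easing back now.

```bash
cat > hm.py <<'E'
from h import *
o=bot.get_obs();A=R.from_euler("xyz",o["tcp_rot"],degrees=True);f=A.inv().apply(o["wrist_force"]);print("hinge",round(-f[1]*.09+o["torque"][2],2),"cap",round(-f[1]*.121+o["torque"][2],2))
E
python3 -m pendant '[[[0.02,-0.3,-0.05,0,0,-0.04,10],[0,0,0,0,0,0,10]]]' 100 >/dev/null; python3 arc.py 0 .0905;python3 hm.py
python3 -m pendant '[[[0,-0.25,0,0,0,-0.025,10],[0,0,0,0,0,0,10]]]' 100 >/dev/null; python3 arc.py 0 .0905;python3 hm.py
```

```text
t 19.18 az -2.05 r 0.1216 yaw-180 356.89 z 0.0896 Ftool [ 3.6  0.8 -0.5] Mz 0.83 open 0.0229 next [-0.06  0.   -0.09] [-0.01  -0.001 -0.018]
hinge 0.75 cap 0.73
t 19.35 az -0.83 r 0.1216 yaw-180 358.52 z 0.0894 Ftool [ 2.8 -0.3 -2.8] Mz 0.87 open 0.0227 next [-0.06 -0.   -0.11] [-0.009 -0.001 -0.011]
hinge 0.9 cap 0.91
```

```bash
for i in 1 2 3; do python3 -m pendant '[[[0,-0.12,-0.03,-0.002,0,-0.013,10],[0,0,0,0,0,0,10]]]' 100 >/dev/null; python3 arc.py 0 .0905;python3 hm.py; done
```

```text
t 19.52 az -0.24 r 0.1216 yaw-180 359.35 z 0.0896 Ftool [ 2.2  0.7 -1.5] Mz 0.89 open 0.0227 next [-0.06 -0.   -0.09] [-0.007 -0.002 -0.007]
hinge 0.82 cap 0.8
t 19.68 az 0.32 r 0.1216 yaw-180 0.16 z 0.0897 Ftool [ 1.8  1.1 -0.5] Mz 0.80 open 0.0223 next [-0.06 -0.   -0.08] [-0.005 -0.002 -0.003]
hinge 0.7 cap 0.67
t 19.85 az 0.81 r 0.1216 yaw-180 0.94 z 0.0898 Ftool [2.9 2.  0.1] Mz 0.34 open 0.0230 next [-0.06 -0.   -0.07] [-0.002 -0.002  0.002]
hinge 0.16 cap 0.1
```

```bash
for i in 1 2; do python3 -m pendant '[[[0,-0.13,-0.03,0,0,-0.013,10],[0,0,0,0,0,0,10]]]' 100 >/dev/null; python3 arc.py 0 .0905;python3 hm.py; done
```

```text
t 20.02 az 1.44 r 0.1217 yaw-180 1.70 z 0.0900 Ftool [ 1.7 -0.1  0.5] Mz 0.17 open 0.0228 next [-0.07 -0.   -0.05] [-0.001 -0.002  0.004]
hinge 0.18 cap 0.18
t 20.18 az 2.18 r 0.1217 yaw-180 2.47 z 0.0901 Ftool [1.9 0.8 1.3] Mz 0.16 open 0.0226 next [-0.07 -0.   -0.04] [-0.001 -0.003  0.005]
hinge 0.08 cap 0.06
```

```bash
for i in 1 2 3; do python3 -m pendant '[[[0,0,-0.4,0,0,0,10],[0,0,0,0,0,0,10]]]' 100 >/dev/null; python3 arc.py 0 .0905;python3 hm.py; done
```

```text
t 20.35 az 2.26 r 0.1218 yaw-180 2.45 z 0.0935 Ftool [-1.   1.6  2.9] Mz 0.31 open 0.0226 next [-0.08  0.    0.3 ] [-0.002 -0.004  0.003]
hinge 0.16 cap 0.11
t 20.52 az 2.25 r 0.1219 yaw-180 2.45 z 0.0974 Ftool [0.5 1.4 2.7] Mz 0.15 open 0.0224 next [-0.1   0.    0.69] [-0.002 -0.004  0.003]
hinge 0.02 cap -0.03
t 20.68 az 2.34 r 0.1218 yaw-180 2.42 z 0.1020 Ftool [1.1 0.3 4. ] Mz 0.07 open 0.0226 next [-0.09  0.    1.15] [-0.002 -0.004  0.001]
hinge 0.04 cap 0.03
```

```bash
python3 -m pendant '[[[0,0,-0.8,0,0,0,10],[0,0,-2,0,0,0,10],[0,0,-3,0,0,0,10],[0,0,-2,0,0,0,10],[0,0,0,0,0,0,10]]]' 100 >/dev/null; python3 go.py .4335 .3894 .165 158.7
```

```text
at [0.4553 0.0752 0.184 ] [-179.78   -0.37 -177.66] F [-0.03  0.59 -3.15] M [-0.057  0.046 -0.006] q6 7.1 t 21.1 open 0.0223
shift cm [ 0.89 31.49  1.79] turn [-0.0051 -0.0056  0.4126]
```

```bash
python3 -m pendant '[[[0,0,0,0,0,0.103,10],[0,0,0,0,0,0.103,10],[0,0,0,0,0,0.103,10],[0,0,0,0,0,0.103,10],[1.5,3.16,0,0,0,0,10]]]' 100 >/dev/null
python3 -m pendant '[[[1.5,3.16,0,0,0,0,10],[1.5,3.16,0,0,0,0,10],[1.5,3.16,0,0,0,0,10],[1.5,3.16,0,0,0,0,10],[1.5,3.16,0,0,0,0,10]]]' 100 >/dev/null; python3 go.py .4335 .3894 .165 158.7
```

```text
at [0.4461 0.2858 0.1792] [-179.53   -0.    156.69] F [ 1.72  0.43 -3.11] M [0.014 0.01  0.052] q6 56.1 t 21.93 open 0.0222
shift cm [5.26 9.03 1.35] turn [-0.0082 -0.0002 -0.0351]
```

```bash
python3 -m pendant '[[[2.0,3.4,0.5,0,0,-0.015,10],[1.8,3,0.4,0,0,-0.01,10],[0.8,1.3,0.3,0,0,-0.01,10],[0,0,0,0,0,0,10],[0,0,0,0,0,0,10]]]' 100 >/dev/null; python3 go.py .4335 .3894 .1 158.7
```

```text
at [0.43   0.3849 0.1601] [-1.7937e+02 -1.4000e-01  1.5912e+02] F [ 0.58 -0.31 -2.63] M [ 0.004  0.058 -0.014] q6 62.8 t 22.35 open 0.0226
shift cm [-0.19  0.61  6.  ] turn [-0.011  -0.0025  0.0073]
```

```bash
python3 -m pendant '[[[-0.19,0.6,2.5,-0.011,-0.002,0.007,10],[0,0,3,0,0,0,10],[0,0,1.5,0,0,0,10],[0,0,0,0,0,0,10],[0,0,0,0,0,0,10]]]' 100 >/dev/null; python3 go.py .4335 .3894 .06 158.7
```

```text
at [0.4349 0.3859 0.0874] [1.7999e+02 4.0000e-02 1.5848e+02] F [-0.29 -0.01 -3.23] M [0.006 0.096 0.013] q6 63.1 t 22.77 open 0.0224
shift cm [0.27 0.27 2.74] turn [ 0.0001  0.0008 -0.0038]
```

```bash
python3 -m pendant '[[[0.27,0.27,1.0,0,0,-0.004,10],[0,0,1,0,0,0,10],[0,0,0,0,0,0,10],[0,0,0,0,0,0,10]]]' 100 >/dev/null; python3 go.py .4335 .3894 .06 158.7
python3 - <<'E'
from h import *
S=bot.camera("scene");W=bot.camera("wrist")
im=np.zeros((560,800,3),np.uint8);im[:,:480]=cv2.resize(S[200:270,245:305,::-1],(480,560),interpolation=3);im[:240,480:]=cv2.resize(W[:,:,::-1],(320,240));cv2.imwrite("pics/c8.png",im)
E
```

```text
at [0.4351 0.3889 0.069 ] [1.7980e+02 1.7000e-01 1.5858e+02] F [-0.    0.3  -2.95] M [0.036 0.012 0.01 ] q6 63.2 t 23.1 open 0.0226
shift cm [ 0.17 -0.01  0.9 ] turn [ 0.0035  0.0029 -0.002 ]
```

View pics/c8.png

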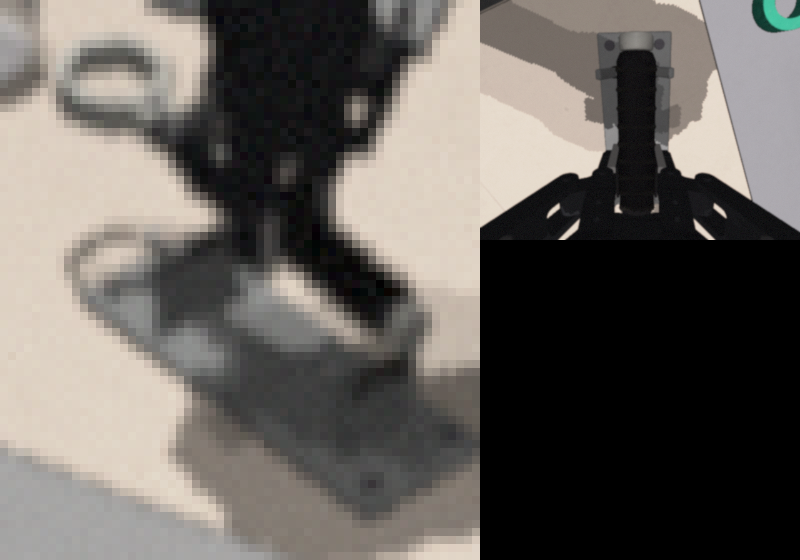

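The wrench is over the saddles, ring end a bit high (ring at crop (110,85)), tail over the rear saddle; the wrist view shows the handle centred in it.

```bash
python3 -m pendant '[[[0.17,0,0.8,0.003,0.003,-0.002,10],[0,0,0.8,0,0,0,10],[0,0,0.3,0,0,0,10],[0,0,0,0,0,0,10]]]' 60 >/dev/null; python3 go.py .4335 .3894 .0348 158.7
for i in 1 2 3; do python3 -m pendant '[[[0,0,0.5,0,0,0,10],[0,0,0,0,0,0,10]]]' 40 >/dev/null; python3 go.py .4335 .3894 .0348 158.7; done
```

```text
at [0.4339 0.3903 0.0495] [1.7988e+02 3.0000e-02 1.5873e+02] F [-0.22  0.57 -3.66] M [ 0.004  0.078 -0.036] q6 63.2 t 23.53 open 0.0225
shift cm [ 0.   -0.1   1.47] turn [0.0022 0.0005 0.0005]
at [0.4337 0.3902 0.0436] [1.7991e+02 1.0000e-02 1.5874e+02] F [-0.65 -0.59 -3.31] M [-0.044  0.067  0.025] q6 63.2 t 23.7 open 0.0227
shift cm [-0.01 -0.08  0.88] turn [0.0015 0.0002 0.0006]
at [0.4341 0.3907 0.0392] [1.7981e+02 3.0000e-02 1.5874e+02] F [-2.5  -1.55  1.08] M [-0.166  0.77   0.111] q6 63.2 t 23.87 open 0.0223
shift cm [ 0.01 -0.14  0.44] turn [0.0032 0.0006 0.0006]
at [0.4349 0.391  0.036 ] [1.7969e+02 1.2000e-01 1.5874e+02] F [-0.23  0.59 -3.44] M [ 0.013  0.075 -0.012] q6 63.2 t 24.03 open 0.022
shift cm [ 0.07 -0.2   0.12] turn [0.0054 0.0022 0.0007]
```

```bash
for i in 1 2 3; do python3 -m pendant '[[[0,0,0.3,0,0,0,10],[0,0,0,0,0,0,10]]]' 20 >/dev/null; python3 go.py .4335 .3894 .0348 158.7|head -1; done; python3 -m pendant '[[[0,0,0,0,0,0,30],[0,0,0,0,0,0,34],[0,0,0,0,0,0,38]]]' >/dev/null; python3 go.py .4335 .3894 .0348 158.7
```

```text
at [0.4354 0.3914 0.0355] [1.7955e+02 1.7000e-01 1.5874e+02] F [-2.78 -1.69  1.06] M [-0.187  0.894  0.104] q6 63.2 t 24.2 open 0.0225
at [0.4356 0.3916 0.0357] [179.43   0.21 158.77] F [-2.68 -1.85 -0.14] M [-0.206  0.662  0.15 ] q6 63.1 t 24.37 open 0.0227
at [0.4357 0.3917 0.0357] [179.31   0.24 158.8 ] F [-3.67 -0.95 -0.09] M [-0.356  0.885  0.177] q6 63.1 t 24.53 open 0.0226
at [0.4363 0.3923 0.0367] [179.19   0.31 158.8 ] F [ 1.06 -0.47 -0.15] M [0.012 0.014 0.061] q6 63.1 t 24.78 open 0.0322
shift cm [ 0.16 -0.37  0.18] turn [0.0141 0.0054 0.0018]
```

```bash
python3 -m pendant '[[[0,-0.2,0,0,0,0,60],[0,0,0,0,0,0,100],[0,0,0,0,0,0,100],[0,0,0,0,0,0,100],[0,0,0,0,0,0,100]]]' >/dev/null; python3 go.py .4335 .3894 .0348 158.7
python3 -m pendant '[[[0,0,-1.5,0,0,0,100],[0,0,-3,0,0,0,100],[0,0,-3.5,0,0,0,100],[0,0,-3.5,0,0,0,100],[0,0,-3.5,0,0,0,100]]]' >/dev/null
python3 -m pendant '[[[3,0,-3,0,0,0,100],[0,0,0,0,0,0,100],[0,0,0,0,0,0,100]]]'
python3 look.py w9 wrench_ring=.055 wrench_grip=.055 rest_seat=.055
python3 - <<'E'
from h import *
S=bot.camera("scene");W=cv2.imread("pics/w9.png");T=bot.camera("top")
im=np.zeros((600,800,3),np.uint8);im[:,:400]=cv2.resize(S[150:270,215:295,::-1],(400,600),interpolation=3);im[:300,400:]=cv2.resize(W,(400,300));im[300:,400:]=cv2.resize(T[140:260,200:360,::-1],(400,300),interpolation=3);cv2.imwrite("pics/c9.png",im)
E
```

```text
at [0.4356 0.3903 0.036 ] [179.21   0.32 158.8 ] F [-0.03  0.35  0.03] M [-0.043  0.018 -0.013] q6 63.0 t 25.2 open 0.0856
shift cm [ 0.16 -0.16  0.12] turn [0.0138 0.0056 0.0017]
time: 25.87
ee_pos: [0.4049, 0.3977, 0.2196]
tcp_rot: [179.5, 0.1, 158.7]
wrist_force: [0.1, 0.6, -1.1]
opening: 0.0857
[0.4049 0.3977 0.2196] [1.7950e+02 1.4000e-01 1.5873e+02]
wrench_ring [257.  297.1] 0.96 [0.5488 0.3514 0.055 ]
wrench_grip [254.4 197.7] 0.98 [0.4361 0.3916 0.055 ]
rest_seat [251.9 199.3] 0.73 [0.4368 0.3886 0.055 ]
```

View pics/c9.png

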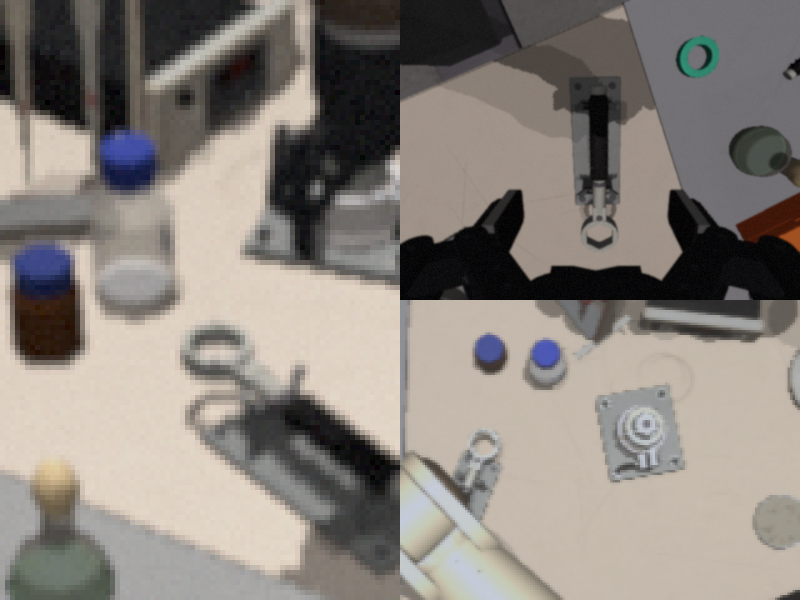

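```bash
python3 -c "
from workcell import bot
print(bot.job_done(), bot.get_obs()['time'])"
```

```text
the job is handed in; nothing more can be done
the job is handed in; nothing more can be done
```

I tightened the cap until the wrench broke over, stopped there, and laid the wrench back in its rest. I handed the job in at about 26 s of the 64 s.

**Tightening:**
- I took the 236 mm wrench from the rest; grip to ring measured 121 mm, and the shorter look-alike lay on the grey bench.
- I seated the ring on the hexagon and felt it bottom out.
- The cap turned about 33° at roughly 0.15 N m before it stood firm.
- I called the break-over when the moment at the wrench's pin held near 0.7 N m and then fell to 0.64. By then the handle had given an estimated 7 to 9 mm of its 22 mm.
- I eased back until the moment was near zero and lifted the wrench straight off, with no reverse torque above noise.

**Last checks:**
- The wrench lies in both saddles, straight and within about 5 mm of where it first lay. The gripper is open and clear of it.
- The vessel, jar, bottle and dish stand where they were. The beaker was not in the last picture.

**What went wrong or disagreed:**
- Early on, joint 6 reached its range limit while turning, and the arm swung over to above the vessel. The forces stayed near zero.
- On the first approach the arm sagged and the ring touched the cap lightly, at roughly 5 N. That tilted the wrench a few degrees in the hand, so the ring seated about 6 mm lower than I had calculated.
- During break-over the side force briefly reached 27 N, because I was pushing sideways faster than turning. I estimate up to 1.6 N m on the cap for a moment, against the nominal 1 N m.
- I did not confirm the cap's final angle in a picture; that it is tight rests on the felt forces.

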